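Stack the strap embosser's arbor

ROBOT

A 6-joint arm with a two-finger parallel gripper is mounted at the origin on the work surface. World frame = base frame: x ahead of the robot, y to its left, z up, the work surface at z = 0. Lengths are in m, angles in rad, forces in N, time in s.
With the tool pointing down it reaches from about 0.35 to 0.875 m from the base axis. Payload 15.5 kg.
Tool frame: the origin (TCP) lies midway between the tips of the shut fingers; the grasp point (between the pads) lies 19 mm behind it (tcp_to_grasp is the z of the grasp point in the tool frame, in m); z points along the fingers, y is the line along which they close (so a half turn about z gives the same grasp; the last joint's range is limited). The gripper opens to 85 mm and grips with 20 to 120 N. Pads are 22 mm wide; open, the fingers measure 114 mm over their backs; the gripper's body (76 mm by 85 mm) begins 54 mm behind the grasp point. The pads swing forward as they close: fully open they stand 13 mm farther back than shut.
Start: joints at [1.177, 0.494, 1.345, -0, 1.302, -0.096], TCP at [0.183, 0.597, 0.231] pointing down, gripper open.
Joint ranges: [-2.91, 2.91], [-0.82, 2.16], [0.22, 2.67], [-1.22, 4.37], [0.12, 2.79], [-3.08, 3.08]. Speed limits (rad/s): [1.89, 1.89, 2.57, 3.01, 3.01, 3.01].

INTERFACE

Orientations are given as a unit quaternion [w, x, y, z].
In Python, from plant import * gives the robot as it stands. The module is installed in compiled form; this text tells all that it offers. Calls block until the motion is done:
- move_ptp(position, orientation): joint-space move of the TCP to a pose.
- movel(position, feed=0.15, frame=None, until_force=None): straight line of the TCP; frame=None keeps the orientation; feed is the mean speed in m/s. With until_force (N) it stops when the force on the tool has changed by that much, and returns True; else False.
- goto_joints(angles): joint-space move.
- grip(opening, force=None): finger opening in m; force is the grip in N (None keeps the last); returns when the fingers have stopped.
- sleep(seconds).
- solve_ik(position, orientation): joint angles nearest the present ones, or None.
- read_state(): the state.
- camera(name): name is "scene" or "top" or "wrist"; returns a dict with "image" (480x640x3 uint8, red, green, blue), "K" (3x3 intrinsics, pixels), "dist_coeffs" ([k1, k2, p1, p2, k3] as OpenCV has them; the pictures are not rectified), "rvec" (rotation vector, rad) and "tvec" (3), from world to camera coordinates, as OpenCV has them; the wrist camera has in their place "tool_from_camera" (4x4, takes a point from camera to tool coordinates, whose origin is the TCP and whose axes are the flange's). Camera axes: x right, y down, z forward; pixel columns grow to the right and rows downward; lengths in m; the calibration is good to about 2 mm. A picture is of the moment at which its call begins: read the wrist's pose just before it. There is no depth.
A pose or a line that the arm cannot do raises IKError and nothing moves.
- close_job(): hands the job in; it is judged then, once.
The state is a dict: "time_s": time; "joint_positions": joint angles; "qvel": joint speeds; "joint_torque": joint torques, N m; "position": TCP position; "orientation": TCP orientation; "contact_force": force on the tool from outside, world axes, zero at the start; "wrist_torque": the same for the moment, N m; "gripper_width": finger opening in m; "grip_force": force on a finger pad.
Only numpy, scipy, OpenCV 4.12 (cv2) and the standard library are available. Lean on these libraries where they do the work, as an engineer would, in place of code of your own. Each camera call takes 0.05 s, during which the arm holds its last target. There are 200 camera calls.

TASK

Set up the strap embosser: thread its three rings onto the upright arbor in order, each fully home - first the black spacer sleeve down on the seat, then the brass embossing roller flat on the sleeve, then the clamp collar, hub up, flat on the roller. Lower each ring right down in the hand instead of letting it drop, and let go of all of them. Leave the other things on the bench where they are.

Things in the scene. Friction and masses are not known exactly. Their poses are not given: they have to be found in the camera images.
- arbor_seat (a point): Seat of the strap embosser's upright arbor: centre of the round steel seat disc (diameter 68 mm), 30 mm above the table, where the first ring comes to rest. z up. The embosser is fixed: green base plate 170 x 140 mm, 20 mm thick, centred under the arbor; on its +x side (own frame, x from 85 to 155 mm) a green gearbox, top 60 mm above the table, with a black handwheel beyond (top 92 mm above the table, 180 to 190 mm from the arbor). The frame turns with the machine.
- arbor_tip (a point): Top end of the vertical steel arbor, 86 mm above the seat (116 mm above the table). The arbor is a plain post 24 mm in diameter; its last 8 mm taper to 14 mm. When the sleeve sits home, the tip stands 42 mm above the sleeve's top, so hold the sleeve near its top with the finger ends.
- sleeve_mid (a point): Spacer sleeve, first on the arbor: plain black plastic tube, outside diameter 58 mm, bore 28 mm, 44 mm tall, about 0.2 kg. Point on its axis half-way up; z along the bore, up. It stands upright on the table.
- roller_mid (a point): Embossing roller, second on the arbor: brass ring with slanted ridges round its side, outside diameter 60 mm (about 62 mm over the ridges, which are only seen: the fingers close on 60 mm), bore 28 mm, 28 mm tall, about 0.4 kg. Point on its axis half-way up; z along the bore, up. It lies flat on the table.
- collar_mid (a point): Clamp collar, last on the arbor: red flange 64 mm in diameter and 10 mm thick below, bright steel hub 46 mm in diameter and 14 mm tall on top of it (grip the hub), bore 28 mm, 24 mm tall in all, about 0.25 kg. Point on its axis 12 mm above its underside; z along the bore, up. It lies on the table hub up and goes on hub up. Home, its top stands 10 mm above the arbor's tip.
- sleeve: The black spacer sleeve; origin at the centre of its underside.
- roller: The brass embossing roller; origin at the centre of its underside.
- collar: The red and steel clamp collar; origin at the centre of its flange's underside.
- glue_jar: Bystander: amber glass jar with a paper label and a brass cap, diameter 52 mm, 60 mm tall; origin under its centre.
- hammer: Bystander: hammer 260 mm long lying along its x; origin at its underside near the middle.
- awl: Bystander: wooden-handled awl 130 mm long lying along its x; origin at its underside near the middle.
- mallet: Bystander: wooden mallet lying; head 100 mm along its y, 64 mm in diameter, at the origin, handle 160 mm towards its -x; origin under the head.
- rivet_tin: Bystander: small copper bowl, diameter 70 mm, 40 mm tall; origin under its centre.
- whetstone: Bystander: grey whetstone 140 x 50 x 25 mm; origin under its centre.
Things that resemble listed ones, but are neither listed nor needed, are in the scene too. Leave any green look-alike of the sleeve alone. Leave any green look-alike of the collar alone.

How it is judged:
On the way, in this order (a step that is already met when the one before it is completed fails the run):
1. the black sleeve is home on the arbor's seat (z of sleeve_mid in the frame of arbor_seat between 0.019 and 0.025 m and horizontal distance between sleeve_mid and arbor_seat below 0.004 m and angle between sleeve_mid's own z axis and vertical below 0.06 rad), for 0.2 s.
2. the brass roller is home on the sleeve (z of roller_mid in the frame of arbor_seat between 0.055 and 0.061 m and horizontal distance between roller_mid and arbor_seat below 0.004 m and angle between roller_mid's own z axis and vertical below 0.06 rad), for 0.2 s.
3. the collar is home on the roller, hub up (z of collar_mid in the frame of arbor_seat between 0.081 and 0.087 m and horizontal distance between collar_mid and arbor_seat below 0.004 m and angle between collar_mid's own z axis and vertical below 0.06 rad), for 0.2 s.
At the end, for the whole second after the job is handed in: Black sleeve on the seat, brass roller on it, clamp collar hub up on top, all threaded on the arbor: each at its home height within 3 mm, its axis within 4 mm of the arbor's, tilted less than 0.06 rad, and at rest (all of step 1 and all of step 2 and all of step 3 and linear speed of each of sleeve, roller, collar below 0.02 m/s and angular speed of each of sleeve, roller, collar below 0.2 rad/s); the robot touches nothing.
It fails at once if a ring is dropped down the arbor (faster than 0.6 m/s while on it) instead of being lowered ((horizontal distance between sleeve_mid and arbor_tip below 0.01 m and z of sleeve_mid in the frame of arbor_tip below 0.014 m and linear speed of sleeve above 0.6 m/s) or (horizontal distance between roller_mid and arbor_tip below 0.01 m and z of roller_mid in the frame of arbor_tip below 0.014 m and linear speed of roller above 0.6 m/s) or (horizontal distance between collar_mid and arbor_tip below 0.01 m and z of collar_mid in the frame of arbor_tip below 0.014 m and linear speed of collar above 0.6 m/s)).
It fails at once if a bystander (jar, hammer, awl, mallet, bowl or whetstone) is moved by more than 30 mm (distance of any of glue_jar, hammer, awl, mallet, rivet_tin, whetstone from where it was at the start of the episode above 0.03 m).
It also fails if it takes over 67 s, if anything falls off the work surface, if the arm or the gripper's body presses on something with over 40 N, if the wrist force passes 120 N, or if a joint passes its speed limit or range.

## Working session

There is one attempt and no reset: what is moved stays moved. The work goes in short steps, each a Python script; the robot and the scene stay as the last script left them, time stands still between calls to the robot, and variables do not carry over. Pictures are saved under pics/ and viewed, at most 10 in all, crops included, and the job is handed in when it is done.

```bash
mkdir -p pics; python3 - <<'E'
from plant import *
import cv2,numpy as np
for n in ["top","scene"]:
    c=camera(n); cv2.imwrite(f"pics/{n}0.png",c["image"][:,:,::-1]); print(n,c["K"],c["dist_coeffs"],c["rvec"],c["tvec"])
    np.savez(f"{n}0.npz",**{k:np.array(v) for k,v in c.items()})
s=read_state();print(s["time_s"],s["orientation"],s["contact_force"],s["gripper_width"])
print(camera("wrist")["tool_from_camera"])
E
```

```text
top [[442.76173481   0.         326.49728851]
 [  0.         442.76173481 241.09088291]
 [  0.           0.           1.        ]] [-0.0037405  0.         0.         0.         0.       ] [ 2.15232092 -2.14634952  0.11352147] [-0.00507757  0.58435019  0.9484577 ]
scene [[502.44376162   0.         323.52157681]
 [  0.         502.44376162 232.37927067]
 [  0.           0.           1.        ]] [0.04482894 0.         0.         0.         0.        ] [ 2.08808292  0.54246326 -0.27545943] [-0.48664185 -0.08241802  1.24874246]
0.1 [-1.34766011e-04  1.48334699e-01  9.88937066e-01 -5.27362575e-04] [ 0.09183614 -0.20714019  0.08934849] 0.08539136798800288
[[ 8.51829477e-04 -9.61403118e-01 -2.75142361e-01  7.02400052e-02]
 [ 9.99999351e-01  1.02697230e-03 -4.92492132e-04  1.75012207e-04]
 [ 7.56047055e-04 -2.75141763e-01  9.61403369e-01 -1.42238903e-01]
 [ 0.00000000e+00  0.00000000e+00  0.00000000e+00  1.00000000e+00]]
```

View pics/top0.png

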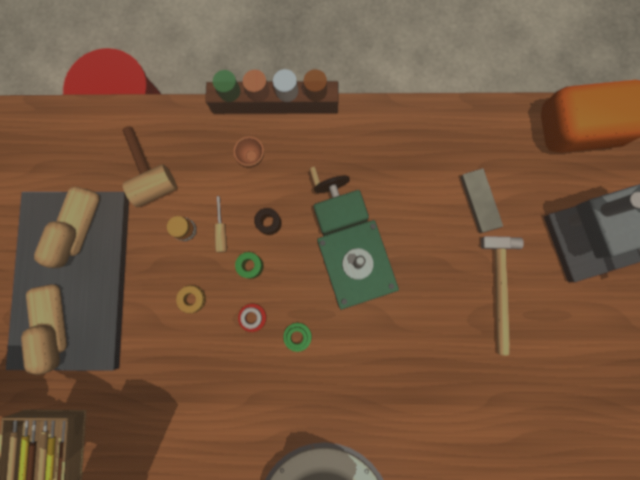

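View pics/scene0.png

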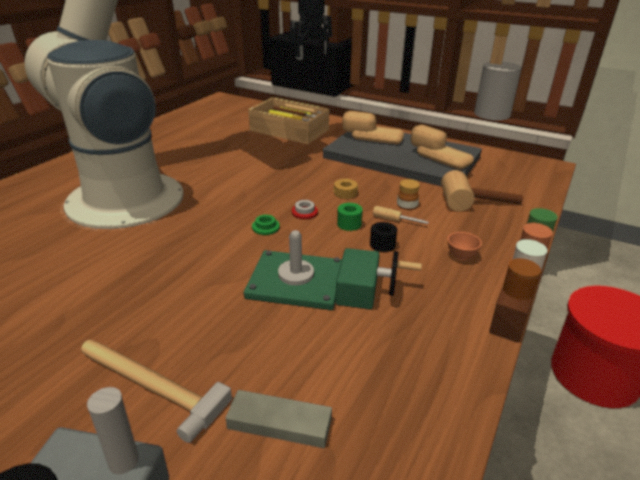

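The top view shows these candidates:
- **Sleeve:** black at (267,221), green look-alike at (249,265).
- **Roller:** brass ring at (190,299); the jar cap at (178,227) could be mistaken for it.
- **Collar:** red/steel at (251,318), green look-alike at (297,337).
- **Arbor:** (358,262).

By the description I choose the black sleeve, the brass ring with a bore, and the red/steel collar. Next I check them in one close crop.

```bash
cat > h.py <<'E'
import cv2,numpy as np
from scipy.spatial.transform import Rotation as R
def ray_to_plane(uv,K,d,Rwc,o,z):
    """pixel -> world point on plane z; Rwc camera->world, o camera centre"""
    p=cv2.undistortPoints(np.array(uv,float).reshape(-1,1,2),K,d).reshape(-1,2)
    v=np.c_[p,np.ones(len(p))]@Rwc.T
    return o+v*((z-o[2])/v[:,2])[:,None]
def top_px(c,uv,z):
    Rm=cv2.Rodrigues(c["rvec"])[0]
    return ray_to_plane(uv,c["K"],c["dist_coeffs"],Rm.T,-Rm.T@c["tvec"],z)
def down(yaw): # tool down; yaw = world angle of the tool x axis
    q=(R.from_euler('z',yaw)*R.from_quat([1,0,0,0])).as_quat()
    return [q[3],q[0],q[1],q[2]]
def wrist_pose(pos,q,T):
    M=np.eye(4);M[:3,:3]=R.from_quat([q[1],q[2],q[3],q[0]]).as_matrix();M[:3,3]=pos
    return M@T
def wrist_px(c,W,uv,z):
    return ray_to_plane(uv,c["K"],c["dist_coeffs"],W[:3,:3],W[:3,3],z)
E
python3 - <<'E'
from h import *
c=dict(np.load("top0.npz"))
for n,uv,z in [("sleeve",(267,221),.044),("gsleeve",(249,265),.044),("roller",(190,299),.028),("collar",(251,318),.024),("gcollar",(297,337),.024),("tip",(359,261),.116),("seat",(358,264),.03),("jar",(178,227),.06),("awl",(220,240),.01),("wheel",(331,184),.09)]:
    print(n,top_px(c,[uv],z)[0].round(4))
im=c["image"][:,:,::-1][195:360,160:400]
cv2.imwrite("pics/crop.png",cv2.resize(im,(800,550),interpolation=cv2.INTER_CUBIC))
print(cv2.Rodrigues(c["rvec"])[0].T@-c["tvec"])
E
```

```text
sleeve [0.6282 0.1289 0.044 ]
gsleeve [0.5301 0.1666 0.044 ]
roller [0.4554 0.2991 0.028 ]
collar [0.4143 0.163  0.024 ]
gcollar [0.3736 0.0607 0.024 ]
tip [ 0.5339 -0.071   0.116 ]
seat [ 0.534  -0.0735  0.03  ]
jar [0.612  0.3217 0.06  ]
awl [0.5897 0.2414 0.01  ]
wheel [ 0.7005 -0.0136  0.09  ]
[ 0.4632409  -0.02117357  1.01292768]
```

View pics/crop.png

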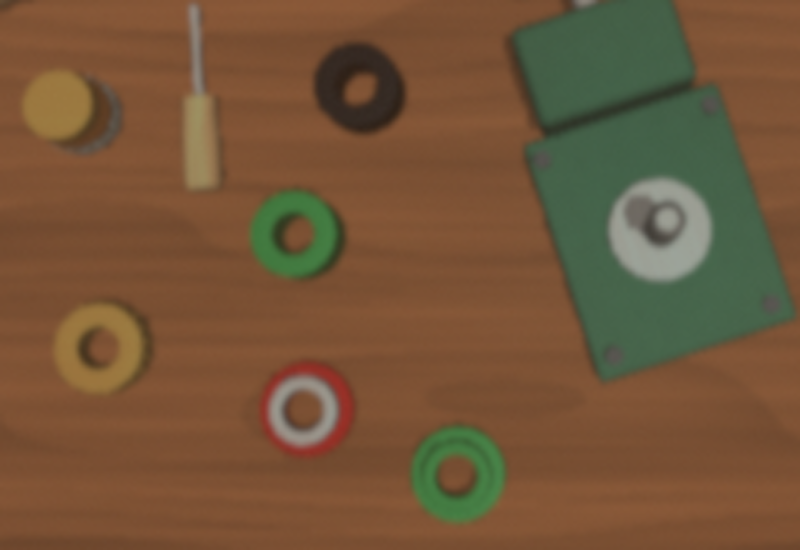

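The crop confirms the choices: black tube at (360,88), brass ring at (101,347), red flange with steel hub at (306,410). The arbor tip is at (667,219) and the seat centre at (661,230). Next I take a wrist close-up of each at the same yaw, so calibration bias cancels.

```bash
python3 - <<'E'
from plant import *
from h import *
P={"roller":(.4554,.2991,.028),"collar":(.4143,.163,.024),"arbor":(.5339,-.072,.116),"sleeve":(.6282,.1289,.044)}
tiles=[]
for n,(x,y,z) in P.items():
    move_ptp([x,y,z+.11],down(np.pi)); sleep(.15)
    s=read_state(); c=camera("wrist")
    W=wrist_pose(s["position"],s["orientation"],c["tool_from_camera"])
    np.savez(f"w_{n}.npz",image=c["image"],K=c["K"],dist_coeffs=np.array(c["dist_coeffs"]),W=W)
    tiles.append(cv2.resize(c["image"][:,:,::-1],(400,300),interpolation=cv2.INTER_AREA))
    print(n,s["time_s"],np.round(s["position"],4),np.round(s["joint_positions"],2))
cv2.imwrite("pics/w0.png",np.vstack([np.hstack(tiles[:2]),np.hstack(tiles[2:])]))
E
```

```text
roller 1.8333 [0.4551 0.2999 0.1381] [ 0.47  0.5   1.65  0.    0.99 -1.1 ]
collar 2.6583 [0.4149 0.1638 0.1341] [ 0.24  0.39  1.89  0.    0.86 -1.33]
arbor 3.9417 [ 0.5334 -0.0706  0.2255] [-0.24  0.38  1.57  0.    1.2  -1.82]
sleeve 5.0667 [0.6283 0.1274 0.1548] [ 0.11  0.59  1.39 -0.    1.16 -1.46]
```

View pics/w0.png

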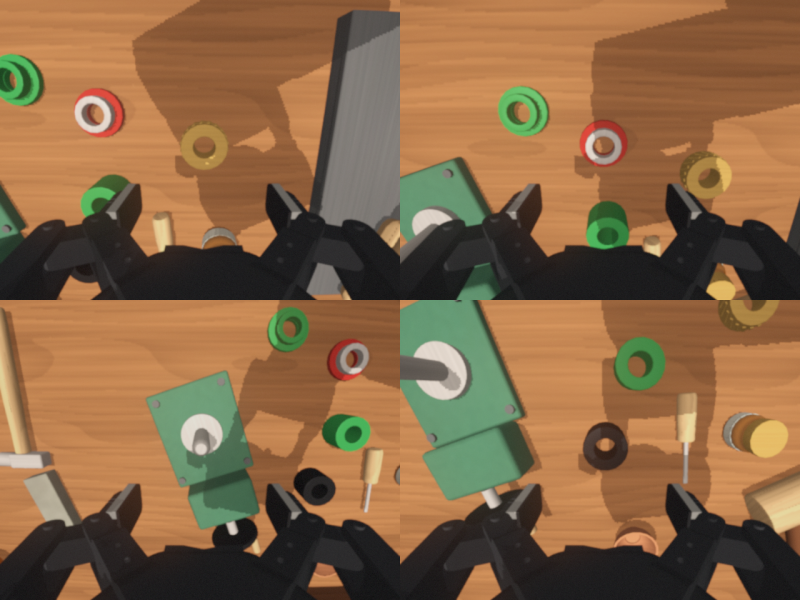

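Clockwise from top left, the tiles show the roller at (204,147), the collar at (604,145), the black sleeve at (605,446) and the arbor at (202,440). I'll enlarge these to read the rims precisely.

```bash
python3 - <<'E'
from h import *
t=[]
for n,(u,v) in {"roller":(326,235),"collar":(326,232),"arbor":(323,220),"sleeve":(328,234)}.items():
    im=np.load(f"w_{n}.npz")["image"][:,:,::-1][v-50:v+50,u-66:u+67]
    if n=="sleeve": im=cv2.convertScaleAbs(im,alpha=2)
    t.append(cv2.resize(im,(399,300),interpolation=cv2.INTER_CUBIC))
cv2.imwrite("pics/w1.png",np.vstack([np.hstack(t[:2]),np.hstack(t[2:])]))
E
```

```text
(no output)
```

View pics/w1.png

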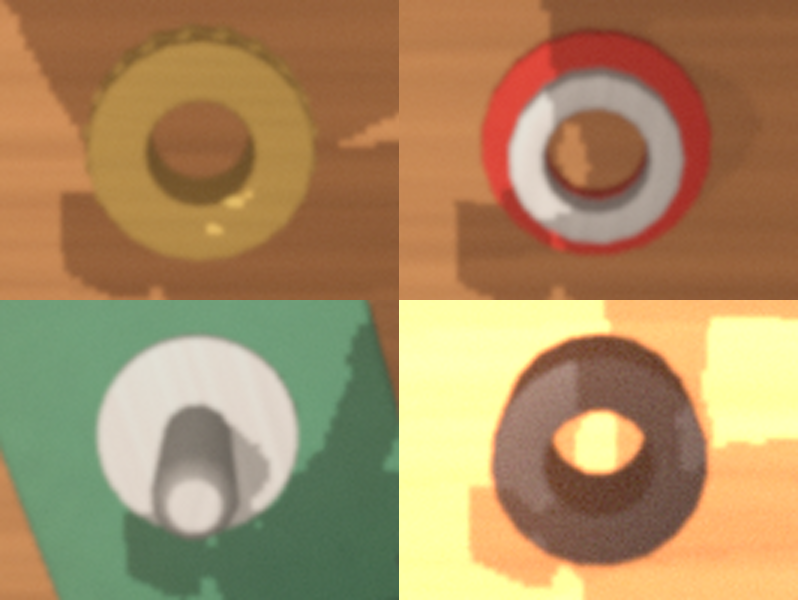

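Read from the enlargement (crop pixels, left/right/top/bottom):
- **Roller:** face 87/315/41/260, bore 147/255/99/206.
- **Collar:** hub 509/684/68/244, bore 545/648/109/212.
- **Arbor:** tip 166/222/478/535, seat 97/298/335/535.
- **Sleeve:** bore 543/655/408/516.

```bash
python3 - <<'E'
from h import *
D={"roller":((326,235),[(87,315,41,260,.028),(147,255,99,206,.028)]),
"collar":((326,232),[(110,285,68,244,.024),(146,249,109,212,.024)]),
"arbor":((323,220),[(166,222,178,235,.116),(97,298,35,235,.03)]),
"sleeve":((328,234),[(144,256,108,216,.044),(94,307,56,265,.044)])}
for n,((u,v),L) in D.items():
    c=dict(np.load(f"w_{n}.npz"))
    for l,r,t,b,z in L:
        cx,cy=(l+r)/2,(t+b)/2
        p=(np.array([(l,cy),(r,cy),(cx,t),(cx,b)])+.5)/3-.5+np.array([u-66,v-50])
        w=wrist_px(c,c["W"],p,z)[:,:2]
        print(n,z,"c",((w[0]+w[1])/2*[0,1]+(w[2]+w[3])/2*[1,0]).round(4),"dia",np.linalg.norm(w[0]-w[1]).round(4),np.linalg.norm(w[2]-w[3]).round(4))
E
```

```text
roller 0.028 c [0.4545 0.3009] dia 0.0591 0.0589
roller 0.028 c [0.4543 0.3009] dia 0.028 0.0288
collar 0.024 c [0.413  0.1639] dia 0.0453 0.0472
collar 0.024 c [0.4139 0.1639] dia 0.0267 0.0277
arbor 0.116 c [ 0.5345 -0.0737] dia 0.0145 0.0154
arbor 0.03 c [ 0.5343 -0.0736] dia 0.0686 0.0696
sleeve 0.044 c [0.6295 0.1297] dia 0.0292 0.0292
sleeve 0.044 c [0.6297 0.1298] dia 0.0555 0.0566
```

```bash
cat >> h.py <<'E'
from plant import *
A=np.array([.5344,-.0737]); Q=down(np.pi)
def settle(p,n=2):
    """straight fine move, then cancel the steady offset"""
    p=np.array(p,float); t=p.copy()
    movel(list(t),feed=.1)
    for _ in range(n):
        sleep(.15); e=p-np.array(read_state()["position"]); t=t+e
        if np.linalg.norm(e)>.0003: movel(list(t),feed=.05)
    return t-p
def say(m):
    s=read_state(); print(m,round(s["time_s"],2),np.round(s["position"],4),"F",np.round(s["contact_force"],1),"w",round(s["gripper_width"],4),round(s["grip_force"],1))
def pick(xy,zt,f=60):
    move_ptp([*xy,zt+.11],Q); movel([*xy,zt+.03],feed=.2); settle([*xy,zt]); say("at")
    g=np.array(read_state()["position"]); grip(.03,f); say("gripped"); return np.array(xy)-g[:2]
def carry(zt,hb,dx,lift=.06):
    """to above the arbor; hb = TCP height above the ring's underside"""
    p=read_state()["position"]; movel([p[0],p[1],p[2]+lift],feed=.2); say("lifted")
    move_ptp([A[0]-dx,A[1],.116+.03+hb],Q); settle([A[0]-dx,A[1],.116+.008+hb]); say("above")
def lower(home,hb):
    p=read_state()["position"]
    h=movel([p[0],p[1],home+hb+.006],feed=.05,until_force=15); say(f"low stop={h}")
    if not h:
        h=movel([p[0],p[1],home+hb-.004],feed=.015,until_force=10); say(f"seat stop={h}")
def release(up):
    grip(.085); say("open"); p=read_state()["position"]; movel([p[0],p[1],p[2]+up],feed=.15)
E
python3 - <<'E'
from h import *
dx=pick((.6296,.1297),.022)[0]; print(dx)
carry(.022,.022,dx,lift=.08)
lower(.03,.022)
E
```

```text
at 7.17 [0.6297 0.1297 0.022 ] F [-0.1 -0.2 -0.5] w 0.0852 0.0
gripped 7.57 [0.6296 0.1296 0.0226] F [-3.  -0.5 11.4] w 0.0565 61.5
-8.234755898162138e-05
lifted 8.12 [0.6292 0.1295 0.1019] F [ 0.4 -0.3 -1.5] w 0.0566 64.1
above 10.22 [ 0.5345 -0.0737  0.1459] F [ 0.2  1.1 -2. ] w 0.0563 64.1
low stop=False 12.12 [ 0.5346 -0.0737  0.0582] F [-0.  -1.4 -2.3] w 0.0564 64.1
seat stop=True 12.57 [ 0.5346 -0.0737  0.0527] F [-1.6  1.6  8.7] w 0.0565 65.1
```

The sleeve went on without binding. I release it and fetch the roller.

```bash
python3 - <<'E'
from h import *
release(.12)
dx=pick((.4544,.3009),.008)[0]; print(dx)
carry(.008,.008,dx,lift=.13)
lower(.074,.008)
c=camera("scene"); cv2.imwrite("pics/s1.png",cv2.resize(c["image"][170:320,200:440,::-1],(800,500),interpolation=cv2.INTER_CUBIC))
E
```

```text
open 12.97 [ 0.5342 -0.0736  0.0522] F [-0.3  0.4 -0. ] w 0.0847 0.0
at 17.17 [0.4544 0.3009 0.008 ] F [-0.4  0.   0.2] w 0.0852 0.0
gripped 17.56 [0.4544 0.3007 0.0086] F [-3.  -2.8 17.2] w 0.0582 60.3
-3.8571906445517e-05
lifted 18.36 [0.4538 0.3004 0.1376] F [-0.1  0.6 -4.4] w 0.0582 64.9
above 20.95 [ 0.5344 -0.0737  0.1319] F [ 0.7 -0.  -2.9] w 0.0579 65.0
low stop=False 21.98 [ 0.5346 -0.0737  0.0883] F [-0.6 -0.1 -3.6] w 0.0583 65.0
seat stop=True 22.43 [ 0.5346 -0.0737  0.0828] F [-1.4  0.3  8.4] w 0.0577 66.2
```

View pics/s1.png

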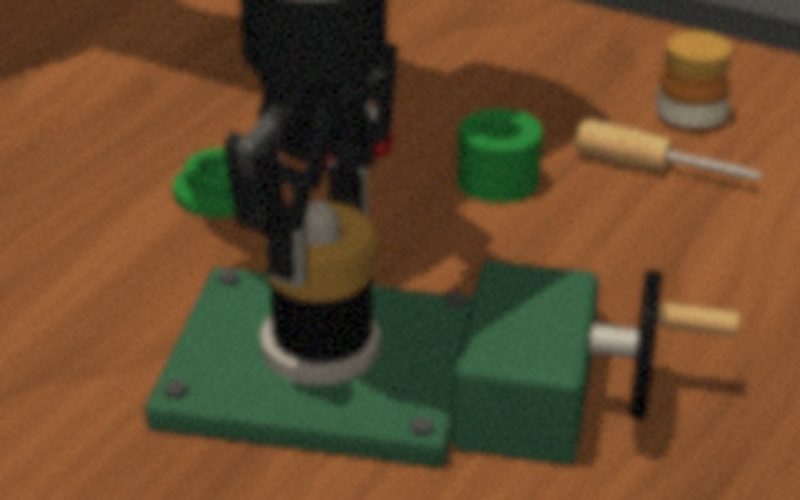

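The picture shows the brass roller at (325,250) flat on the black sleeve at (320,320), with the arbor tip through its bore at (320,220). Now the collar.

```bash
python3 - <<'E'
from h import *
release(.10)
dx=pick((.4136,.1639),.012)[0]; print(dx)
carry(.012,.012,dx,lift=.13)
lower(.102,.012)
E
```

```text
open 22.87 [ 0.5341 -0.0736  0.0822] F [-0.1 -0.1  1. ] w 0.0849 0.0
at 26.54 [0.4136 0.1639 0.012 ] F [-0.2  0.1  0.1] w 0.0844 0.0
gripped 27.03 [0.4136 0.1638 0.0125] F [-2.  -3.6 20.2] w 0.0432 58.0
-4.7341335889128366e-05
lifted 27.83 [0.4131 0.1637 0.1417] F [-0.1 -0.2 -3.2] w 0.0431 61.3
above 30.04 [ 0.5344 -0.0737  0.1359] F [-0.2 -0.2 -2.6] w 0.043 61.4
low stop=False 30.51 [ 0.5342 -0.0736  0.1196] F [-0.2  0.7 -3.4] w 0.0429 61.4
seat stop=True 30.97 [ 0.5346 -0.0737  0.1146] F [-1.7  1.5 11.4] w 0.0431 62.7
```

```bash
python3 - <<'E'
from h import *
release(.14); sleep(.3); say("up")
a=camera("scene")["image"][170:320,200:440,::-1]; s=camera("wrist")["image"][120:360,120:520,::-1]
cv2.imwrite("pics/s2.png",np.vstack([cv2.resize(a,(480,300),interpolation=cv2.INTER_CUBIC),cv2.resize(s,(480,288))]))
E
```

```text
open 31.46 [ 0.5341 -0.0736  0.114 ] F [-0.1 -1.  -0.7] w 0.085 0.0
up 32.84 [ 0.534  -0.0736  0.2535] F [ 0.8  0.7 -0.4] w 0.0851 0.0
```

View pics/s2.png

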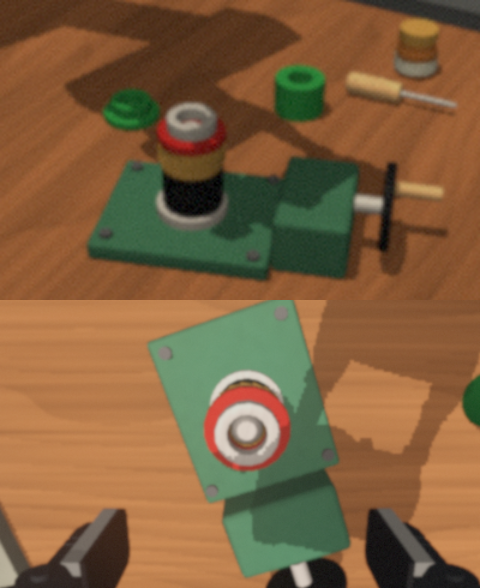

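The stack at (192,165) is straight: sleeve, roller, then collar hub up. The arbor is visible in the collar's bore at (246,431), and the gripper is clear.

```bash
python3 -c "
from plant import *
print(close_job())"
```

```text
the job is handed in; nothing more can be done
None
```

The job is handed in at about 33 s of the 67 s allowed: the sleeve, roller and collar (hub up) are stacked on the arbor, each lowered in the hand to contact and released, with the bystanders and green look-alikes left alone; the judge's verdict was not shown.

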